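# Measure a print on its build plate with a caliper

### The arm

A 6-joint arm with a two-finger parallel gripper is mounted at the origin on the work surface. World frame = base frame: x ahead of the robot, y to its left, z up, the work surface at z = 0. Lengths are in m, angles in rad, forces in N, time in s.
With the tool pointing down it reaches from about 0.275 to 0.775 m from the base axis. Payload 14.6 kg.
Tool frame: the origin (TCP) lies at the very end of the fingers, on their centre line; the grasp point (between the pads) lies 19 mm behind it (manip.tcp_to_grasp is the distance from the TCP to the grasp point, in m); z points along the fingers, y is the line along which they close (so a half turn about z gives the same grasp; the last joint's range is limited). The gripper opens to 85 mm and grips with 20 to 120 N. Pads are 22 mm wide; open, the fingers measure 114 mm over their backs; the gripper's body (76 mm by 85 mm) begins 54 mm behind the grasp point. The pads swing forward as they close: fully open they stand 13 mm farther back than shut.
Start: joints at [-1.425, 0.263, -0.048, 1.259, 0, 1.415], TCP at [0.156, -0.501, 0.231] pointing down, gripper open.
Joint ranges: [-2.65, 2.65], [-0.89, 1.7], [-1.18, 1.37], [-2.13, 2.11], [-1.35, 1.29], [-3.14, 3.14]. Speed limits (rad/s): [1.89, 1.89, 2.57, 2.79, 3.14, 3.14].

### API

Orientations are given as a rotation vector (axis times angle).
In Python, from bench import manip gives the robot as it stands. The module is installed in compiled form; this text tells all that it offers. Calls block until the motion is done:
- manip.reach(position, orientation): joint-space move of the TCP to a pose.
- manip.move_straight(position, v=0.15, frame=None): straight line of the TCP; frame=None keeps the orientation; v is the mean speed in m/s.
- manip.goto_joints(angles): joint-space move.
- manip.move_gripper(opening, grasp_force=None): finger opening in m; grasp_force is the grip in N (None keeps the last); returns when the fingers have stopped.
- manip.dwell(seconds).
- manip.inverse_kinematics(position, orientation): joint angles nearest the present ones, or None.
- manip.snapshot(name): name is "side" or "top" or "wrist"; returns the picture (384x512x3 uint8, blue, green, red); there is no depth.
- manip.camera_model(name): a dict with "fov_y" (degrees; the focal length in pixels is half the picture's height over the tangent of half this angle, whatever the lens; pixels are square), "cx", "cy" (the principal point, pixels), "T" (4x4, takes a point from camera to world coordinates); the wrist camera has in their place "tool_from_camera" (4x4, takes a point from camera to tool coordinates, whose origin is the TCP and whose axes are the flange's). Camera axes: x right, y down, z forward; pixel columns grow to the right and rows downward; lengths in m; the calibration is good to about 2 mm. A picture is of the moment at which its call begins: read the wrist's pose just before it. camera_model takes no time and is no camera call.
A pose or a line that the arm cannot do raises manip.PlanningError and nothing moves.
- manip.close_job(): hands the job in; it is judged then, once.
Trained networks look in the newest picture that a camera, given by its name, has taken for a name from the list of things; names that differ only in an ending like _2 or _b are one class to them, and where a whole thing is asked for, a point or a joint stands for the part that bears it (a point fixed in the world has none). Each returns a list of dicts, best first, with "confidence" (0 to 1); they miss things now and then, are a little off and sometimes report something else, mostly with a low value. They report only what shows in the picture. A call takes as long as a camera call.
- manip.spot_in(target, camera): "uv" ([column, row] in pixels, amid what is visible of it).
- manip.outline_of(target, camera): "pixels" (384x512 bool, what is visible of it) and "uv" ([column, row] in pixels, amid what is visible of it).
Readings, each from a call of its own:
- manip.current_t(): time.
- manip.current_joint_pos(): joint angles.
- manip.current_joint_vel(): joint speeds.
- manip.current_effort(): joint torques, N m.
- manip.current_tool_pos(): TCP position.
- manip.current_ee_rot(): TCP orientation.
- manip.current_contact_force(): force on the tool from outside, world axes, zero at the start.
- manip.current_torque(): the same for the moment, N m.
- manip.current_gripper_width(): finger opening in m.
- manip.current_finger_force(): force on a finger pad.
Only numpy, scipy, OpenCV 4.12 (cv2) and the standard library are available. Lean on these libraries where they do the work, as an engineer would, in place of code of your own. Each camera call takes 0.05 s, during which the arm holds its last target. There are 200 camera calls.

### The job

Measure the narrow width of the rectangular hollow print while it is still stuck to the build plate: lay the open caliper flat and face up on the plate astride the print, beam close across one end of it so that the jaws reach well along its sides, then close the sliding jaw with light finger pressure until both jaws sit flat and square against the print. Leave the caliper lying there, closed on the print, so that I can read it; do not shove or squeeze the print hard, and leave the loose things round about where they are.

Things in the scene. Friction and masses are not known exactly. Their poses are not given: they have to be found in the camera images.
- caliper: Loose 150 mm digital caliper, steel, face up, 0.21 kg. Origin: measuring face of the fixed jaw, beam centreline, underside (plane it lies on). +x runs along the beam from fixed jaw to tail, +z up; both 40 mm outside jaws point to -y. Beam y -8 to 8, 5 mm thick, x -6 to 216 mm; the head ends at x -18. Small inside jaws stick out to y +29.
- fixed_jaw: Fixed jaw and head, rigid with the beam, origin and axes as the caliper's. Measuring face at x = 0, back at x = -9 mm from y -8 to -40; the tip (y -40 to -48) has its back at x = -6. 6 mm high from the underside.
- slider: Sliding jaw with display housing. Origin on its measuring face, beam centreline, underside; axes as the caliper's. Jaw mirrors the fixed one: face x = 0, back x = +9 mm, y -8 to -40 (tip to -48), 6 mm high. Housing x 2 to 70, y -17 to 17, 15 mm high: grip it here. Glides with about 0.3 N friction and stays put. Over their backs the jaws span opening + 18 mm, so a gripper can pinch them from above.
- jaw (a joint): Position of the sliding jaw along the beam, m: jaw opening = 0.060 + this value (0 means 60 mm open, -0.020 means 40 mm).
- print: Rectangular hollow print (upright piece of frame post), red plastic, 70 mm long (x), 36 mm high, walls 4 to 7 mm, stuck on the plate and so immovable. Its width (y) is what is to be measured: 37 to 43 mm, different each time. Origin at the plate's top, 20 mm inside the -y side, mid-length. Pressing each jaw on it with 2 to 10 N is right; above 25 N on a side it would break off.
- plate: Square build plate, 250 x 250 mm, top 8 mm above the bench, fixed; origin at the centre of its underside. A second print stands on it: see plinth.
- plinth: Second print, a round stepped disc of 58 mm diameter, 16 mm high, stuck on the plate towards its far left part; not to be measured. Origin at the centre of its underside.
- bust: Loose tan printed bust on a round foot, 122 mm high, 84 mm diameter, to be left alone; origin under its centre.
- spool: Loose filament spool lying flat, 200 mm diameter, 64 mm high, to be left alone; origin under its centre.
- ipa: Loose white bottle, 60 mm diameter, 160 mm high, to be left alone; origin under its centre.
- side_a (a point): Point on the print's long side at -y, mid-length, 3 mm above the plate, 20 mm from the print's origin.
- side_b (a point): The same point on the opposite long side, at +y, 17 to 23 mm from the print's origin.

How it is judged:
By the outcome, as a careful person would: the job done as asked, in the order asked, and still so for the second after the job is handed in, with the robot touching nothing.
It also fails if it takes over 61 s, if anything falls off the work surface, if the arm or the gripper's body presses on something with over 40 N, if the wrist force passes 120 N, or if a joint passes its speed limit or range.

## Working session

There is one attempt and no reset: what is moved stays moved. The work goes in short steps, each a Python script; the robot and the scene stay as the last script left them, time stands still between calls to the robot, and variables do not carry over. Pictures are saved under pics/ and viewed, at most 10 in all, crops included, and the job is handed in when it is done.

```bash
mkdir -p pics; ls; python3 - <<'E'
from bench import manip
import cv2,numpy as np
for n in("top","side"):
    im=manip.snapshot(n); cv2.imwrite(f"pics/{n}0.png",im)
    c=manip.camera_model(n); print(n,c)
    for t in("caliper","fixed_jaw","slider","print","plate","plinth","bust","spool","ipa"):
        print(t,[(np.round(d["uv"]).tolist(),round(d["confidence"],2)) for d in manip.spot_in(t,n)[:3]])
a=cv2.imread("pics/top0.png");cv2.imwrite("pics/top0b.png",cv2.resize(a,(800,600)))
print(manip.camera_model("wrist"),manip.current_t(),manip.current_ee_rot())
E
```

```text
pics
top {'fov_y': 53.67679028420821, 'cx': 257.57932927117804, 'cy': 192.33246334800447, 'T': array([[ 0.021575  , -0.99690863,  0.07554934,  0.47068429],
       [-0.99974433, -0.02100136,  0.0083793 , -0.11545582],
       [-0.00676676, -0.07571081, -0.99710686,  1.08365935],
       [ 0.        ,  0.        ,  0.        ,  1.        ]])}
caliper [([126.0, 261.0], 0.77)]
fixed_jaw []
slider [([124.0, 263.0], 0.75)]
print [([287.0, 166.0], 0.62)]
plate [([284.0, 171.0], 0.66), ([279.0, 176.0], 0.61)]
plinth [([245.0, 145.0], 0.51)]
bust [([160.0, 141.0], 0.77)]
spool [([383.0, 175.0], 0.97), ([286.0, 165.0], 0.26)]
ipa [([334.0, 241.0], 0.66)]
side {'fov_y': 57.2135774382911, 'cx': 254.18068823391476, 'cy': 195.13038357218448, 'T': array([[ 0.98023425, -0.11802261,  0.15878122,  0.42602275],
       [-0.19783279, -0.57771719,  0.79189964, -0.73507213],
       [-0.00173142, -0.80765928, -0.58964691,  0.50036956],
       [ 0.        ,  0.        ,  0.        ,  1.        ]])}
caliper [([166.0, 141.0], 0.75)]
fixed_jaw [([192.0, 148.0], 0.41), ([289.0, 217.0], 0.18)]
slider [([164.0, 140.0], 0.64)]
print [([289.0, 219.0], 0.63)]
plate [([283.0, 234.0], 0.92)]
plinth [([305.0, 190.0], 0.81)]
bust [([281.0, 130.0], 0.78), ([304.0, 189.0], 0.26)]
spool [([339.0, 323.0], 0.74), ([304.0, 188.0], 0.2)]
ipa [([202.0, 262.0], 0.63)]
{'fov_y': 70.74779468130995, 'cx': 255.7618591905274, 'cy': 198.48460752572643, 'tool_from_camera': array([[ 5.05140963e-04, -9.63091960e-01, -2.69172104e-01,
         6.81366888e-02],
       [ 9.99999279e-01,  7.79634862e-04, -9.12871227e-04,
        -1.69440502e-03],
       [ 1.08903490e-03, -2.69171449e-01,  9.63091660e-01,
        -1.42292175e-01],
       [ 0.00000000e+00,  0.00000000e+00,  0.00000000e+00,
         1.00000000e+00]])} 1.0 [-3.10610127e+00 -4.70699345e-01  4.88508662e-06]
```

View pics/top0b.png

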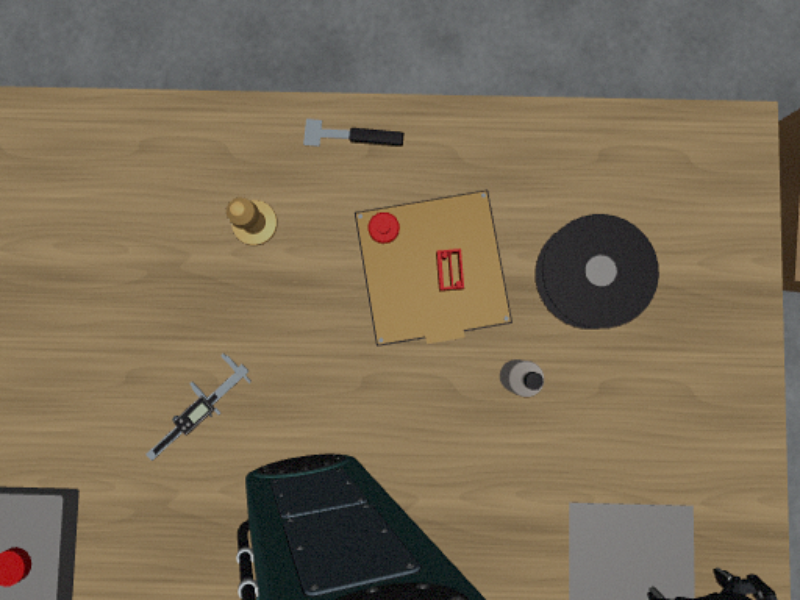

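View pics/side0.png

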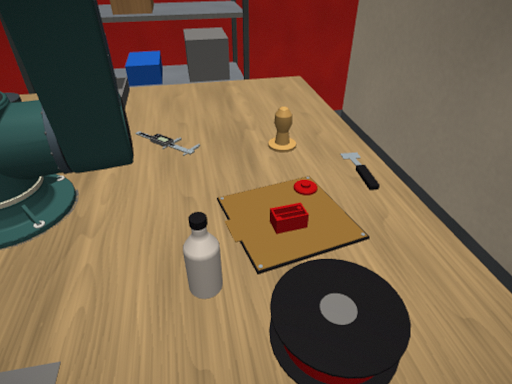

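The top view (800x600) shows the print at (450,270) on the plate and the plinth at (383,228). The caliper is at left with its head at about (240,372), tail at (152,457), and the big jaws pointing up-left, towards (+x,+y). The side view agrees with this. I'll take wrist close-ups next.

```bash
cat >h.py <<'E'
from bench import manip
import cv2,numpy as np
from scipy.spatial.transform import Rotation as R
def rot(psi): return (R.from_euler('z',psi)*R.from_euler('x',np.pi)).as_rotvec()   # tool x at psi
def camT(n):
    c=manip.camera_model(n)
    if n!="wrist": return c,c["T"]
    T=np.eye(4);T[:3,:3]=R.from_rotvec(manip.current_ee_rot()).as_matrix();T[:3,3]=manip.current_tool_pos()
    return c,T@c["tool_from_camera"]
def world(uv,z,cT):
    c,T=cT;f=192/np.tan(np.radians(c["fov_y"])/2);uv=np.atleast_2d(uv)
    d=np.c_[(uv[:,0]-c["cx"])/f,(uv[:,1]-c["cy"])/f,np.ones(len(uv))]@T[:3,:3].T
    return T[:3,3]+d*((z-T[2,3])/d[:,2])[:,None]
def pix(P,cT):
    c,T=cT;f=192/np.tan(np.radians(c["fov_y"])/2);q=(np.atleast_2d(P)-T[:3,3])@T[:3,:3]
    return q[:,:2]/q[:,2:]*f+[c["cx"],c["cy"]]
def rect(m,z,cT):   # min-area rectangle of a mask in the plane z
    v,u=np.nonzero(m);w=world(np.c_[u,v],z,cT)[:,:2]
    return cv2.minAreaRect((w*1000).astype(np.float32))
E
python3 - <<'E'
from h import *
cT=camT("top");p=world([[287,168]],.044,cT)[0];s=world([[124,263]],.01,cT)[0];print(p,s,world([[153,237],[97,292]],.003,cT),world([[245,145]],.02,cT))
for n,q,psi in(("print",p,0.05),("cal",s,0.0)):
    manip.reach([q[0],q[1],.2],rot(psi))
    cT=camT("wrist");im=manip.snapshot("wrist");cv2.imwrite(f"pics/w_{n}.png",im);np.savez(f"w_{n}.npz",T=cT[1])
    print(manip.current_t(),manip.current_joint_pos().round(2))
    for t in(("print","plate") if n=="print" else("caliper","slider","fixed_jaw")):
        for d in manip.outline_of(t,"wrist")[:2]:
            z={"print":.044,"plate":.008,"caliper":.004,"slider":.015,"fixed_jaw":.006}[t]
            print(t,d["confidence"],d["uv"],d["pixels"].sum(),rect(d["pixels"],z,cT))
            np.save(f"m_{t}.npy",d["pixels"])
E
```

```text
[ 0.61849702 -0.18644347  0.044     ] [0.34541993 0.26384913 0.01      ] [[0.41930145 0.18742106 0.003     ]
 [0.26244127 0.33841646 0.003     ]] [[ 0.68524313 -0.06790783  0.02      ]]
3.0667 [-0.42  0.48  0.22  1.3  -0.    2.67]
print 0.76 [256.6, 194.9] 1609 ((609.7391357421875, -186.08506774902344), (75.26114654541016, 43.2215461730957), 4.853674411773682)
plate 0.96 [234.6, 165.1] 34986 ((610.0252075195312, -157.74615478515625), (261.8262023925781, 248.6925048828125), 11.08547592163086)
7.625 [ 0.46  0.12 -0.32  1.13 -0.   -2.68]
caliper 0.89 [262.1, 174.3] 3869 ((346.3470153808594, 266.9665832519531), (77.31843566894531, 234.50511169433594), 48.60618209838867)
caliper 0.74 [256.2, 181.7] 1761 ((344.5074462890625, 272.6512145996094), (76.46249389648438, 72.2602310180664), 44.09313201904297)
slider 0.73 [252.8, 178.8] 1897 ((347.2857360839844, 273.0417175292969), (75.62173461914062, 71.65266418457031), 44.08412170410156)
fixed_jaw 0.86 [319.7, 113.9] 512 ((425.7391662597656, 193.4183807373047), (67.61247253417969, 17.524723052978516), 47.70588684082031)
```

```bash
python3 - <<'E'
import cv2
a=cv2.imread("pics/w_print.png");b=cv2.imread("pics/w_cal.png")
cv2.imwrite("pics/c1.png",cv2.resize(a[130:250,180:340],(800,600),interpolation=cv2.INTER_CUBIC))
cv2.imwrite("pics/c2.png",cv2.resize(b[80:275,150:410],(800,600),interpolation=cv2.INTER_CUBIC))
E
```

```text
(no output)
```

View pics/c1.png

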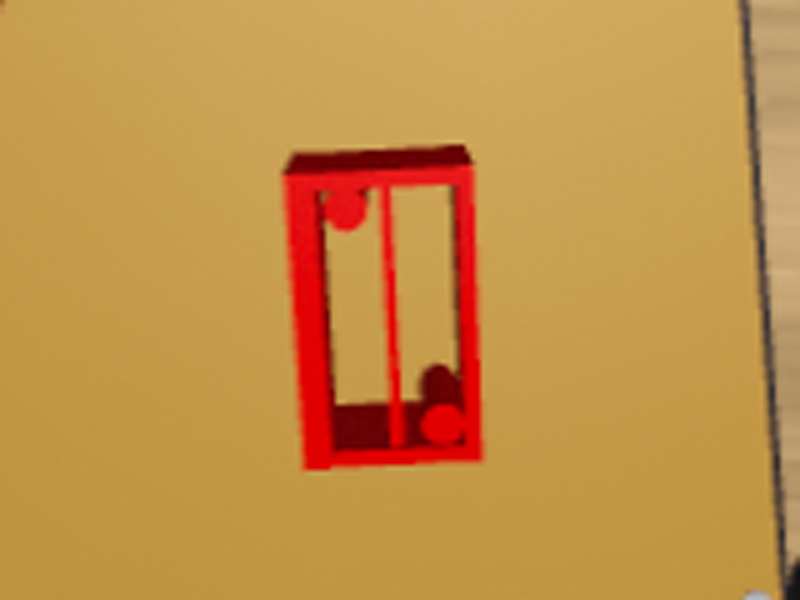

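View pics/c2.png

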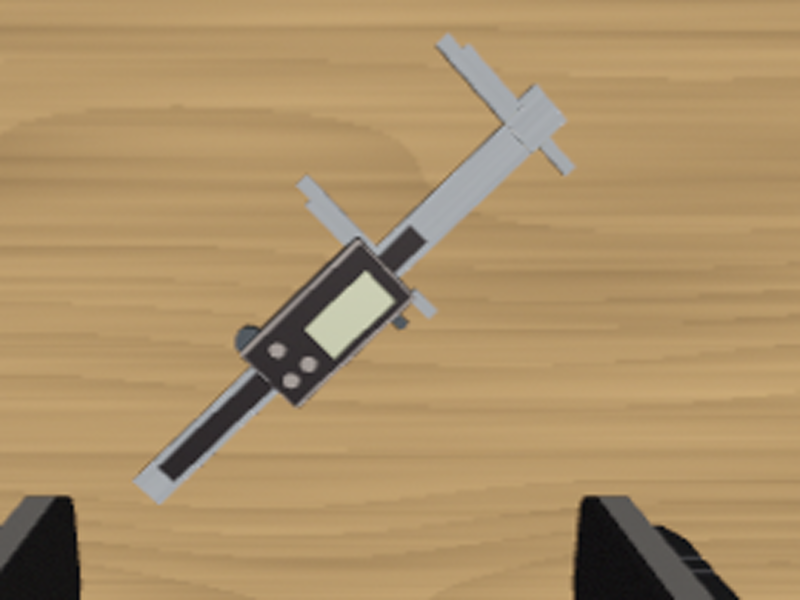

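In the print crop, the top corners are at (283,175), (473,166), (483,460) and (303,468). In the caliper crop, the beam tail corners are at (135,482)/(160,503) and the fixed-jaw tip is at (436,42). The housing corners are (358,238), (412,295), (298,405) and (242,355). A knob sits at the housing's rear end and a lock screw near its front, so gripping mid-housing is clear. I'll fit both poses next.

```bash
python3 - <<'E'
from h import *
from scipy.optimize import least_squares
c=manip.camera_model("wrist")
Tp=np.load("w_print.npz")["T"];Tc=np.load("w_cal.npz")["T"]
def tf(q,P): 
    P=np.array(P,float)/1000;C,S=np.cos(q[2]),np.sin(q[2]);return np.c_[q[0]+C*P[:,0]-S*P[:,1],q[1]+S*P[:,0]+C*P[:,1],P[:,2]]
uv=np.array([[283,175],[473,166],[483,460],[303,468]])/5+[180,130]
f=lambda q:(pix(tf(q,[[35,q[3]*500,44],[35,-q[3]*500,44],[-35,-q[3]*500,44],[-35,q[3]*500,44]]),(c,Tp))-uv).ravel()
r=least_squares(f,[.61,-.186,.08,.04]);print("print",r.x,np.degrees(r.x[2]),np.abs(r.fun).max());pr=r.x
uc=np.array([[135,482],[160,503],[436,42],[358,238],[412,295],[298,405],[242,355]])/3.077+[150,80]
g=lambda q:(pix(tf(q,[[216,-8,5],[216,8,5],[0,-48,6],[q[3]+2,-17,15],[q[3]+2,17,15],[q[3]+70,17,15],[q[3]+70,-17,15]]),(c,Tc))-uc).ravel()
r=least_squares(g,[.42,.2,2.4,60]);print("cal",r.x,np.degrees(r.x[2]),r.fun.round(1));np.savez("fit.npz",p=pr,c=r.x)
# top-camera plate/print cross-check
manip.snapshot("top")
for d in manip.outline_of("plate","top")[:1]: print(rect(d["pixels"],.008,camT("top")))
E
```

```text
print [ 0.60723362 -0.18749101  0.09950341  0.04221418] 5.701125342921926 0.3649379275203444
cal [ 0.4120852   0.190377    2.35070077 69.16257502] 134.68523279516165 [-0.3 -0.4  0.3  0.5 -0.2 -0.3  0.  -0.9  1.7  0.4 -0.2  1.5 -1.3 -0.5]
((610.078125, -159.94642639160156), (261.1321105957031, 249.59878540039062), 10.918014526367188)
```

```bash
python3 - <<'E'
from h import *
d=np.load("fit.npz");c=d["c"];p=d["p"]
g=c[:2]+.1052*np.array([np.cos(c[2]),np.sin(c[2])]);psi=c[2]-np.pi
manip.move_gripper(.065,25)
manip.reach([*g,.06],rot(psi));manip.move_straight([*g,.004],v=.08)
print(manip.current_contact_force().round(1));manip.move_gripper(0.02,25);print("w",manip.current_gripper_width(),manip.current_finger_force())
manip.move_straight([*g,.09],v=.12)
yaw=p[2]+np.pi/2;ex=np.array([np.cos(yaw),np.sin(yaw)]);ey=np.array([-ex[1],ex[0]])
# fixed face 7 mm outside the print's -y side, beam centre 47 mm from the print's centre
o=p[:2]-ex*(p[3]/2+.007)+ey*.047
t=o+ex*.1052;np.savez("tgt.npz",o=o,t=t,yaw=yaw)
manip.reach([*t,.09],rot(yaw-np.pi))
im=manip.snapshot("wrist");cT=camT("wrist");np.savez("w_hov.npz",T=cT[1]);cv2.imwrite("pics/hov.png",cv2.resize(im,(800,600)))
print(g,t,manip.current_tool_pos(),manip.current_contact_force().round(1),manip.current_gripper_width(),manip.current_t())
E
```

```text
[ 0.1 -0.2  0.4]
w 0.03340952490909299 24.575024843215942
[0.33810735 0.26517218] [ 0.55280775 -0.11544838] [ 0.55266983 -0.11428452  0.09004341] [ 0.2  0.9 -2. ] 0.033442299042330016 12.7583
```

View pics/hov.png

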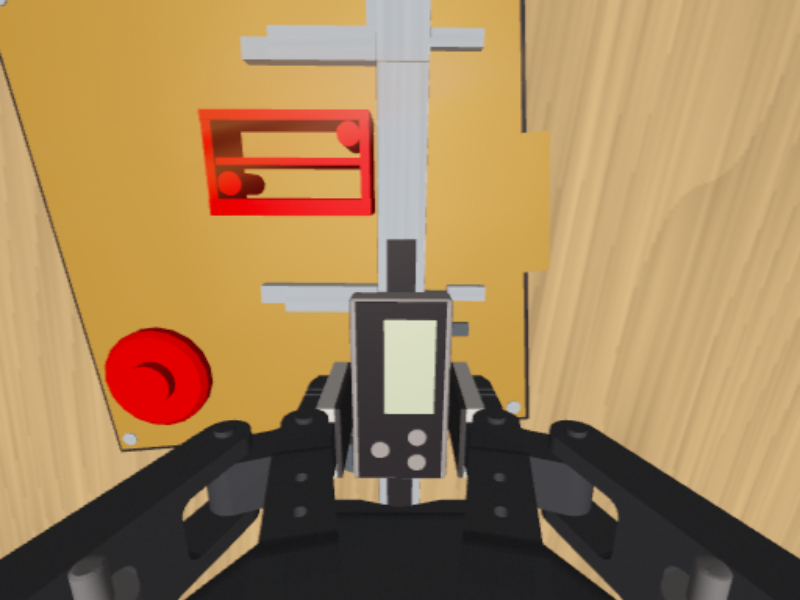

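The hover view shows the caliper level in the grip. The fixed face is at row 62, the slider face at row 285, and the print lies between rows 110 and 214. Its near end, at column 372, is beside the beam edge at column 377. I'll compute the gaps now.

```bash
python3 - <<'E'
from h import *
d=np.load("tgt.npz");yaw=float(d["yaw"]);ex=np.array([np.cos(yaw),np.sin(yaw)]);ey=np.array([-ex[1],ex[0]])
cT=(manip.camera_model("wrist"),np.load("w_hov.npz")["T"]);t=manip.current_tool_pos()[:2]
def q(uv,z):
    w=world(np.array(uv)*.64,z,cT)[:,:2]-t
    return (np.c_[w@ex,w@ey]*1000).round(1).tolist()
print("fixed face",q([[243,63],[376,61]],.092));print("slider face",q([[265,284],[348,285]],.092))
print("beam -y edge",q([[377,100],[377,230]],.091),"+y",q([[429,100],[427,230]],.091))
print("print top",q([[371,110],[374,214],[199,110],[211,214]],.044))
print("housing",q([[350,295],[451,297],[358,478],[444,478]],.101))
E
```

```text
fixed face [[-103.0, -46.3], [-103.6, -6.9]]
slider face [[-36.2, -45.3], [-35.9, -17.2]]
beam -y edge [[-93.3, -6.7], [-54.2, -7.2]] +y [[-93.3, 9.1], [-54.3, 9.3]]
print top [[-98.5, -11.5], [-57.0, -10.9], [-98.3, -81.8], [-56.9, -81.8]]
housing [[-34.6, -15.6], [-34.0, 16.7], [33.8, -14.7], [33.7, 16.6]]
```

```bash
python3 - <<'E'
from h import *
d=np.load("tgt.npz");yaw=float(d["yaw"]);ex=np.array([np.cos(yaw),np.sin(yaw)]);ey=np.array([-ex[1],ex[0]])
t=d["t"]-.001*ey
manip.move_straight([*t,.085],v=.05)
manip.move_straight([*t,.0145],v=.06)
z=.0145
while z>.009:
    z-=.0005;manip.move_straight([*t,z],v=.02)
    F=manip.current_contact_force()
    if F[2]>1.5:break
print("z",z,F.round(1),manip.current_tool_pos())
for k in range(1,14):
    manip.move_straight([*(t-ex*.001*k),z],v=.02)
    F=manip.current_contact_force()
    if abs(F[:2]@ex)>3 or F[2]>8: print("stop",k);break
print("drag",k,F.round(1));np.savez("pl.npz",t=t-ex*.001*k,z=z)
im=manip.snapshot("wrist");cT=camT("wrist");np.savez("w_pl.npz",T=cT[1]);cv2.imwrite("pics/pl.png",cv2.resize(im,(800,600)))
print(manip.current_t(),manip.current_tool_pos())
E
```

```text
z 0.011999999999999999 [-3.   0.6  6.5] [ 0.55387986 -0.11537155  0.012444  ]
stop 2
drag 2 [-0.2  3.1  6.5]
16.1333 [ 0.55414307 -0.11707229  0.01244726]
```

View pics/pl.png

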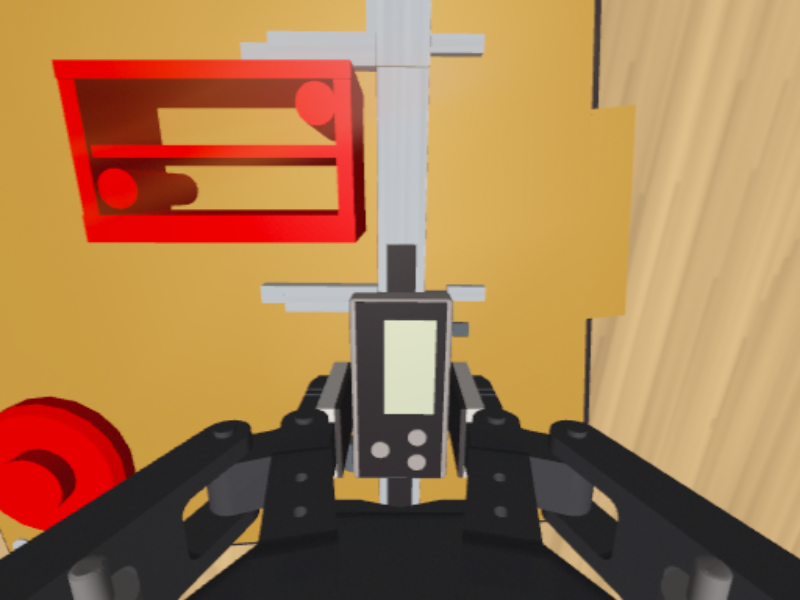

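The view shows the caliper flat on the plate astride the print. Dragging has closed it slightly: the fixed face has moved from row 62 to row 66 while the slider face stays at row 285. The lateral force is therefore friction from pressing down too hard. I'll ease the downward force and carry on.

```bash
python3 - <<'E'
from h import *
d=np.load("tgt.npz");yaw=float(d["yaw"]);ex=np.array([np.cos(yaw),np.sin(yaw)])
q=np.load("pl.npz");t=q["t"];z=float(q["z"])
for _ in range(6):
    z+=.00015;manip.move_straight([*t,z],v=.02);F=manip.current_contact_force()
    if F[2]<1.5:break
print("z",z,F.round(1));L=[]
for k in range(1,13):
    manip.move_straight([*(t-ex*.001*k),z],v=.02)
    F=manip.current_contact_force();L.append((round(float(F[:2]@ex),1),round(float(F[2]),1)))
    if abs(F[:2]@ex)>4.5: print("stop",k);break
print(L);np.savez("pl.npz",t=t-ex*.001*k,z=z)
im=manip.snapshot("wrist");cT=camT("wrist");np.savez("w_pl.npz",T=cT[1]);cv2.imwrite("pics/pl2.png",cv2.resize(im,(800,600)))
print(manip.current_t(),manip.current_tool_pos())
E
```

```text
z 0.012600000000000002 [-0.   0.1 -0.7]
[(-0.2, -0.9), (0.1, -1.4), (0.8, -2.5), (0.1, -2.0), (0.1, -1.4), (0.4, -2.5), (-0.5, -1.2), (-0.8, -1.5), (-0.2, -1.4), (0.0, -1.3), (1.4, -2.2), (-0.9, -2.2)]
20.1833 [ 0.55521522 -0.12932512  0.01261889]
```

View pics/pl2.png

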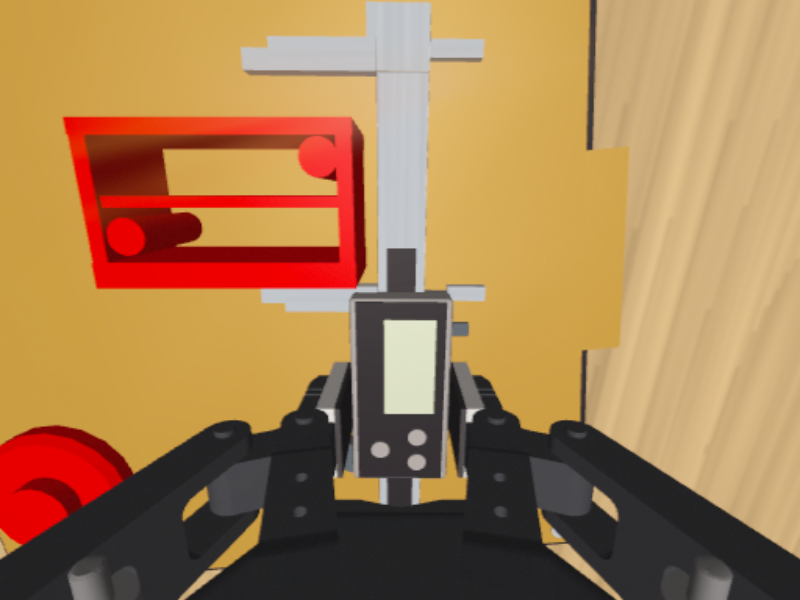

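The opening is now about 64 mm, because the beam was partly dragged along with the slider. I'll lift slightly, shift back 11 mm, then press firmly so the beam holds and drag again.

```bash
python3 - <<'E'
from h import *
d=np.load("tgt.npz");yaw=float(d["yaw"]);ex=np.array([np.cos(yaw),np.sin(yaw)])
q=np.load("pl.npz");t=q["t"];z=.0122
manip.move_straight([*t,.0155],v=.04)
t=t+ex*.011;manip.move_straight([*t,.0155],v=.04);manip.move_straight([*t,.0127],v=.03)
z=.0127
for _ in range(8):
    z-=.00015;manip.move_straight([*t,z],v=.02);F=manip.current_contact_force()
    if F[2]>6:break
print("z",z,F.round(1));L=[]
for k in range(1,8):
    manip.move_straight([*(t-ex*.002*k),z],v=.03)
    F=manip.current_contact_force();L.append((round(float(F[:2]@ex),1),round(float(F[2]),1)))
    if abs(F[:2]@ex)>7: print("stop",k);break
print(L);np.savez("pl.npz",t=t-ex*.002*k,z=z)
im=manip.snapshot("wrist");cT=camT("wrist");np.savez("w_pl.npz",T=cT[1]);cv2.imwrite("pics/pl3.png",cv2.resize(im,(800,600)))
print(manip.current_t(),manip.current_tool_pos())
E
```

```text
z 0.012099999999999996 [-3.  -0.4  7.6]
[(2.7, 8.2), (2.8, 8.1), (3.1, 7.8), (3.3, 7.4), (2.7, 7.8), (2.5, 7.7), (3.1, 6.7)]
23.9083 [ 0.55576519 -0.13203668  0.01243082]
```

View pics/pl3.png

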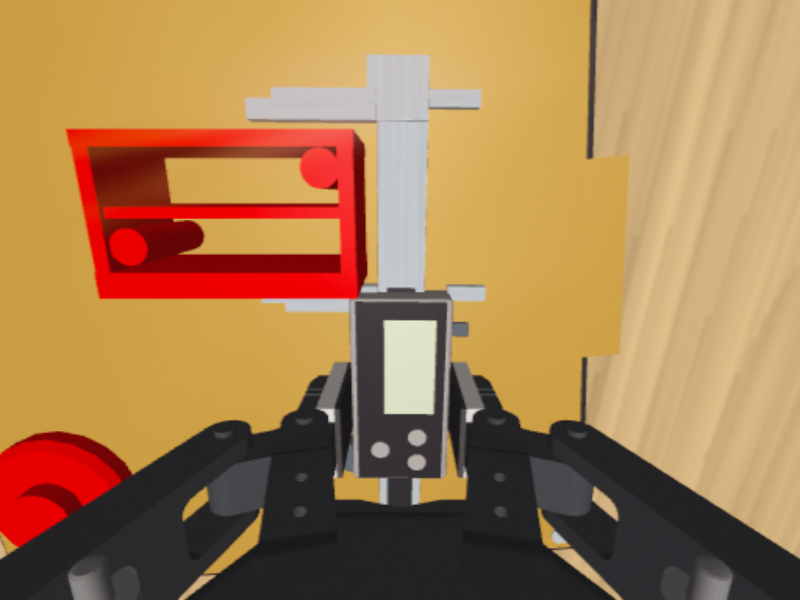

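Fixed face is now at row 121 and slider face at row 285, so the opening is about 50 mm and both jaws clear the print. I'll release the housing and move over the jaws to find fingertip height by touch.

```bash
python3 - <<'E'
from h import *
d=np.load("tgt.npz");p=np.load("fit.npz")["p"];yaw=float(d["yaw"]);ex=np.array([np.cos(yaw),np.sin(yaw)]);ey=np.array([-ex[1],ex[0]])
cT=(manip.camera_model("wrist"),np.load("w_pl.npz")["T"]);T0=manip.current_tool_pos();t=T0[:2]
w=world(np.array([[246,121],[376,121],[265,285],[67,129],[100,298],[352,129],[357,298]])*.64,.014,cT)[:,:2]-t
print("faces",(w[:3]@ex*1000).round(1))
w2=world(np.array([[67,129],[100,298],[352,129],[357,298]])*.64,.044,cT)[:,:2]-t
print("print ex",(w2@ex*1000).round(1),"ey",(w2@ey*1000).round(1))
f=(w[:2]@ex).mean();s=-.036
cc=(f-.009+s+.009)/2           # caliper jaw mid, rel. t
print("print centre rel",(p[:2]-t)@ex*1000,"cal mid",cc*1000,"opening",(s-f)*1000)
manip.move_gripper(.06);manip.move_straight([*t,.095],v=.12)
c=t+ex*cc-ey*.032
manip.move_gripper(.079,20)
manip.reach([*c,.09],rot(yaw+np.pi/2))
manip.move_straight([*c,.03],v=.08)
print("pos",c,manip.current_tool_pos(),manip.current_joint_pos().round(2))
z=.03
while z>-.004:
    z-=.001;manip.move_straight([*c,z],v=.03);F=manip.current_contact_force()
    if F[2]>1.5:break
print("touch z",z,manip.current_tool_pos()[2],F.round(1),manip.current_gripper_width())
np.savez("pin.npz",c=c,z=z)
im=manip.snapshot("wrist");cv2.imwrite("pics/pin.png",cv2.resize(im,(800,600)));print(manip.current_t())
E
```

```text
faces [-87.3 -87.3 -35.8]
print ex [-81.  -38.7 -81.1 -38.8] ey [-80.5 -80.5 -11.2 -11.2]
print centre rel -60.292872154626096 cal mid -61.64846045172465 opening 51.29692090344932
pos [ 0.59373102 -0.19020134] [ 0.59401028 -0.19031454  0.03044782] [-0.44  0.55 -0.15  0.87 -0.   -0.54]
touch z -0.003000000000000021 -0.002650623024604698 [-1.7 -0.1  5.2] 0.07934130414137569
36.0083
```

View pics/pin.png

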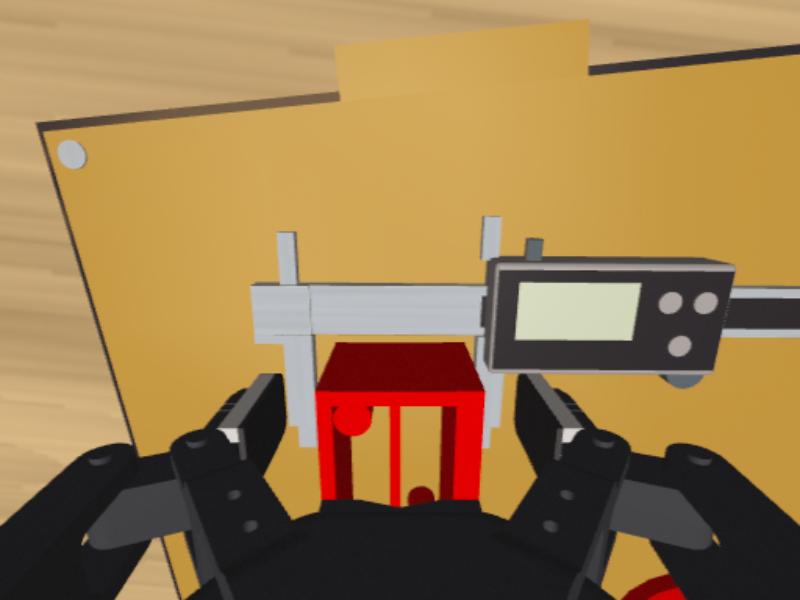

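The picture shows the fingers straddling both jaws, touching only the plate, with the print centred between the jaws. Fingertip retraction matches my linkage estimate, so I'll raise to jaw height and close in small steps with force checks.

```bash
python3 - <<'E'
from h import *
d=np.load("tgt.npz");yaw=float(d["yaw"]);ex=np.array([np.cos(yaw),np.sin(yaw)])
c=np.load("pin.npz")["c"]+ex*.00136;z=.0042
manip.move_straight([*c,z],v=.05);print(manip.current_tool_pos(),manip.current_t())
F0=manip.current_contact_force();w=.066;manip.move_gripper(w,20);L=[];n=0
while manip.current_t()<51 and w>.052:
    g=manip.current_gripper_width();ff=manip.current_finger_force();F=manip.current_contact_force()-F0;l=float(F[:2]@ex)
    L.append((round(manip.current_t(),1),round(w*1e3,1),round(g*1e3,2),round(ff,1),round(l,1),round(F[2],1)))
    if ff>3.5 and abs(l)<2: break
    if abs(l)>1.5 and n<12: c=c+ex*np.sign(l)*.0003;n+=1;manip.move_straight([*c,z],v=.02)
    elif ff<12: w-=.001 if w>.0625 else .0003;manip.move_gripper(w,20)
    else: break
for x in L:print(x)
np.savez("pin.npz",c=c,z=z,w=w)
E
```

```text
[ 0.59383704 -0.18888802  0.00459629] 36.3083
(36.6, 66.0, 66.45, 11.6, -10.1, np.float64(21.0))
(36.8, 66.0, 66.4, 11.4, -7.9, np.float64(21.3))
(37.1, 66.0, 66.25, 11.5, -7.0, np.float64(21.6))
(37.3, 66.0, 66.02, 11.5, -5.8, np.float64(21.6))
(37.6, 66.0, 65.78, 11.5, -4.7, np.float64(22.7))
(37.8, 66.0, 66.23, 11.5, -2.9, np.float64(21.9))
(38.1, 66.0, 66.14, 11.5, -0.9, np.float64(22.7))
```

Fz is +21 N at 66 mm, so the tips are bearing on something. I'll use the last picture allowance on a composite of the wrist and side views.

```bash
python3 - <<'E'
from h import *
w=manip.snapshot("wrist");s=manip.snapshot("side")
cT=camT("side");u=pix([[*manip.current_tool_pos()[:2],.012]],cT)[0].astype(int);print(u,manip.current_tool_pos())
a=cv2.resize(w[150:300,150:400],(500,300),interpolation=cv2.INTER_CUBIC)
b=cv2.resize(s[u[1]-40:u[1]+35,u[0]-62:u[0]+63],(500,300),interpolation=cv2.INTER_CUBIC)
cv2.imwrite("pics/comp.png",np.vstack([a,b]))
print(manip.current_finger_force(),manip.current_contact_force().round(1),manip.current_effort().round(1))
E
```

```text
[282 223] [ 0.59504672 -0.19207913  0.0061565 ]
11.469553308561444 [-3.2 -3.2 23.4] [  2.4 -70.3  25.8  -0.5   1.7  -0.1]
```

View pics/comp.png

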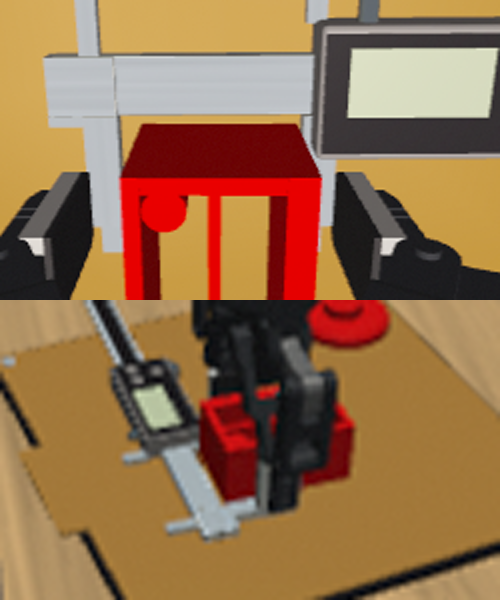

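The composite shows the fingertips resting on top of the jaws at about z = 0.014, with the arm pushed up 2 mm. The linkage retracts the tips more at mid-opening than I assumed. I'll raise, reopen fully and centre on the print, then descend lower, tracking tip height with a corrected curve as I close.

```bash
cat >pinch.py <<'E'
from h import *
d=np.load("tgt.npz");yaw=float(d["yaw"]);ex=np.array([np.cos(yaw),np.sin(yaw)]);ey=np.array([-ex[1],ex[0]])
def zc(w): return .0093-.0003-(.1*(.9974-np.sqrt(1-(w/.2+.0715)**2))-.0003)
E
python3 - <<'E'
from pinch import *
p=np.load("fit.npz")["p"];c=np.load("pin.npz")["c"];c=c+ex*((p[:2]-c)@ex)
cur=manip.current_tool_pos()[:2]
manip.move_straight([*cur,.016],v=.1);manip.move_gripper(.085,20);manip.move_straight([*c,.016],v=.05)
print(manip.current_t(),manip.current_contact_force().round(1),manip.current_gripper_width())
F0=manip.current_contact_force();manip.move_straight([*c,zc(.084)],v=.06)
F=manip.current_contact_force()-F0;print("down",F.round(1),manip.current_tool_pos()[2])
w=.076;L=[];n=0
if F[2]<5:
  while manip.current_t()<50 and w>.055:
    manip.move_gripper(w,20);manip.move_straight([*c,zc(w)],v=.05)
    g=manip.current_gripper_width();ff=manip.current_finger_force();F=manip.current_contact_force()-F0;l=float(F[:2]@ex)
    L.append(tuple(float(np.round(x,2)) for x in(manip.current_t(),w*1e3,g*1e3,ff,l,F[2])))
    if F[2]>8 or ff>3: break
    w-=.002 if w>.066 else .0007
for x in L:print(x)
np.savez("pin.npz",c=c,w=w,F0=F0)
E
```

```text
39.0417 [-0.4  0.2  0.7] 0.0853273909738254
down [-0.1 -0.5 -0.9] -0.004082838656620517
(40.06, 76.0, 75.94, 0.0, -0.5, -1.69)
(40.52, 74.0, 74.0, 1.05, -0.82, 1.01)
(40.99, 72.0, 72.09, 1.84, -0.22, 1.84)
(41.46, 70.0, 70.11, 2.95, 0.3, 4.64)
(41.92, 68.0, 68.38, 3.81, -0.63, 7.37)
```

```bash
python3 - <<'E'
from pinch import *
q=np.load("pin.npz");c=q["c"];F0=q["F0"];w=.068
for dz in(.0006,.0012,.0018):
    manip.move_straight([*c,zc(w)+dz],v=.05)
    F=manip.current_contact_force()-F0
    print(dz,manip.current_t(),manip.current_tool_pos()[2].round(4),round(manip.current_gripper_width()*1e3,2),round(manip.current_finger_force(),2),round(float(F[:2]@ex),2),F[2].round(2))
    if F[2]<1.5: break
np.savez("pin.npz",c=c,w=w,F0=F0,dz=dz)
E
```

```text
0.0006 42.175 0.001 68.21 0.41 -1.54 -0.2
```

```bash
cat >>pinch.py <<'E'
def zn(w): return .0095-.0003-.065*(.9987-np.sqrt(1-(w/.13-.0515)**2))
E
python3 - <<'E'
from pinch import *
q=np.load("pin.npz");c=q["c"];F0=q["F0"];w=.068;L=[];n=0;z=zn(w)
while manip.current_t()<51 and w>.055:
    z=zn(w);manip.move_straight([*c,z],v=.05);manip.move_gripper(w,20)
    g=manip.current_gripper_width();ff=manip.current_finger_force();F=manip.current_contact_force()-F0;l=float(F[:2]@ex)
    L.append(tuple(float(np.round(x,2)) for x in(manip.current_t(),w*1e3,g*1e3,ff,l,F[2])))
    if F[2]>6 or ff>2 or abs(l)>4: break
    w-=.001 if w>.063 else .0005
for x in L:print(x)
np.savez("pin.npz",c=c,w=w,F0=F0)
E
```

```text
(42.64, 68.0, 68.04, 0.06, -0.22, -0.36)
(43.11, 67.0, 66.87, 0.47, -1.73, 0.02)
(43.58, 66.0, 66.13, 0.7, -2.27, -0.03)
(44.04, 65.0, 64.59, 0.62, -1.82, -0.09)
(44.51, 64.0, 63.95, 0.86, -1.87, -0.31)
(44.98, 63.0, 63.33, 2.57, -5.74, 1.03)
```

```bash
python3 - <<'E'
from pinch import *
q=np.load("pin.npz");c=q["c"];F0=q["F0"];w=float(q["w"]);L=[]
def rd():
    g=manip.current_gripper_width();ff=manip.current_finger_force();F=manip.current_contact_force()-F0;l=float(F[:2]@ex)
    L.append(tuple(float(np.round(x,2)) for x in(manip.current_t(),w*1e3,g*1e3,ff,l,F[2])));return ff,l,F[2]
ff,l,fz=rd()
while manip.current_t()<53:
    if abs(l)>1.5: c=c+ex*np.clip(l/7,-.8,.8)*.001
    elif ff>3: break
    elif ff<10 : w-=.0006;manip.move_gripper(w,20)
    manip.move_straight([*c,zn(w)],v=.05);ff,l,fz=rd()
    if fz>8 or ff>12:break
for x in L:print(x)
np.savez("pin.npz",c=c,w=w,F0=F0)
E
```

```text
(44.98, 63.0, 63.33, 2.57, -5.74, 1.03)
(45.22, 63.0, 63.36, 0.56, -0.92, 0.68)
(45.69, 62.4, 62.79, 1.52, -1.84, -0.44)
(45.94, 62.4, 62.46, 0.53, -0.66, -1.13)
(46.41, 61.8, 62.09, 1.23, -0.95, -1.2)
(46.88, 61.2, 61.45, 2.2, -3.51, -1.29)
(47.12, 61.2, 60.97, 0.73, -1.21, -0.8)
(47.59, 60.6, 60.67, 3.77, -1.33, -0.87)
```

```bash
python3 - <<'E'
from pinch import *
q=np.load("pin.npz");c=q["c"];F0=q["F0"];w=float(q["w"]);L=[]
def rd():
    g=manip.current_gripper_width();ff=manip.current_finger_force();F=manip.current_contact_force()-F0;l=float(F[:2]@ex)
    L.append(tuple(float(np.round(x,2)) for x in(manip.current_t(),w*1e3,g*1e3,ff,l,F[2])));return ff,l,F[2]
ff,l,fz=rd()
while manip.current_t()<53:
    if abs(l)>1.2: c=c+ex*np.clip(l/7,-.8,.8)*.001;manip.move_straight([*c,zn(w)],v=.05)
    elif ff>5: break
    else: w-=.0004;manip.move_gripper(w,20)
    ff,l,fz=rd()
    if fz>8 or ff>9:break
for x in L:print(x)
np.savez("pin.npz",c=c,w=w,F0=F0)
manip.snapshot("wrist");cT=camT("wrist")
print(manip.current_tool_pos(),manip.current_t())
E
```

```text
(47.59, 60.6, 60.67, 3.77, -1.33, -0.87)
(47.84, 60.6, 60.65, 3.46, 0.84, -1.51)
(48.06, 60.2, 60.26, 7.75, 1.45, 0.59)
(48.31, 60.2, 60.28, 7.73, 0.53, -1.15)
[ 0.59371506 -0.19041594  0.00348883] 48.3583
```

```bash
python3 - <<'E'
from pinch import *
c=np.load("pin.npz")["c"]
manip.move_gripper(.068,20);print(manip.current_contact_force().round(1))
manip.move_gripper(.078,20)
manip.move_straight([*c,.12],v=.1)
manip.snapshot("wrist");cT=camT("wrist");print(manip.current_t(),manip.current_contact_force().round(1))
im=manip.snapshot("wrist");np.savez("w_end.npz",T=cT[1]);cv2.imwrite("pics/end.png",im)
t=c+ey*.032
for n,z in(("slider",.015),("fixed_jaw",.014),("caliper",.013),("print",.044)):
    for d in manip.outline_of(n,"wrist")[:1]:
        v,u=np.nonzero(d["pixels"]);w=world(np.c_[u,v],z,cT)[:,:2]-c
        a=w@ex*1000;b=w@ey*1000;print(n,round(d["confidence"],2),"ex",np.percentile(a,[0,1,50,99,100]).round(1),"ey",np.percentile(b,[0,1,99,100]).round(1))
        if n in("fixed_jaw","slider"):
            # jaw part only, mean face positions by y band
            for lo,hi in((-12,-8),(-6,-2),(0,4)):
                m=(b>lo)&(b<hi)
                if m.any():print("  band",lo,np.percentile(a[m],[2,98]).round(1))
E
```

```text
[ 0.   0.6 -0.3]
50.2417 [ 0.4  0.3 -1.3]
slider 0.62 ex [22.7 23.9 57.1 94.4 95.3] ey [-14.5  -6.   56.   61.2]
  band -12 [26.3 28.9]
  band -6 [26.1 31.9]
  band 0 [26.  31.7]
fixed_jaw 0.94 ex [-37.8 -37.2 -26.3 -19.6 -18.9] ey [-14.8 -12.8  54.2  55.9]
  band -12 [-26.1 -22.5]
  band -6 [-28.2 -22.4]
  band 0 [-28.  -22.3]
caliper 0.95 ex [-38.1 -34.7  62.4 192.2 196.3] ey [-13.1  -4.   53.2  61.1]
print 0.71 ex [-20.3 -19.3   1.5  22.9  23.9] ey [-48.9 -47.9  27.1  27.1]
```

```bash
python3 -c "
from bench import manip
print(manip.close_job(),manip.current_t())"
```

```text
the job is handed in; nothing more can be done
the job is handed in; nothing more can be done
```

The caliper is lying face up on the plate, closed on the print at about 42.3 mm by the gripper reading. The last pinch was about 8 N per jaw, and I handed the job in at about 50 s with the gripper lifted clear. On an earlier closing try the fingertips pressed down on the jaw tops with about 21 N, and I had no picture left to view the final fit, so that rests on force readings and network outlines.

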